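# Hang the caddy on the sliding hook and tug-test it

## Robot

A 7-joint arm with a two-finger parallel gripper is mounted at the origin on the work surface; the furniture and walls round the work are solid. World frame = base frame: x ahead of the robot, y to its left, z up, the work surface at z = 0. Lengths are in m, angles in rad, forces in N, time in s.
With the tool pointing down it reaches from about 0.35 to 0.9 m from the base axis. Payload 8.1 kg.
Tool frame: the origin (TCP) lies at the very end of the fingers, on their centre line; the grasp point (between the pads) lies 19 mm behind it; z points along the fingers, y is the line along which they close (so a half turn about z gives the same grasp; the last joint's range is limited). The gripper opens to 92 mm and grips with 3 to 60 N. Pads are 19 mm wide; open, the fingers measure 130 mm over their backs; the gripper's body (75 mm by 190 mm) begins 47 mm behind the grasp point.
Start: joints at [1.063, 0.434, 0.025, 1.573, -0.012, 1.134, -0.075], TCP at [0.246, -0.575, 0.227] pointing down, gripper open.
Joint ranges: [-2.62, 2.62], [-0.44, 2.09], [-1.27, 1.32], [0.08, 2.57], [-1.32, 4.46], [0.12, 2], [-2.74, 2.74]. Speed limits (rad/s): [2.22, 2.22, 3.01, 3.01, 3.14, 3.14, 3.14].

## Interface

Orientations are given as a rotation vector (axis times angle).
In Python, from cell import arm gives the robot as it stands.
- The arm moves only by the tool jog_arm, never from a script. Its argument "rows" is a list of rows, each a list of 3 entries, a list of its own where there are three numbers: the shift along the world's x, y, z in cm, then the turn, a rotation vector about the world's x, y, z in degrees, then the opening, from 0 (shut) to 1 (fully open). A call has 1 to 8 rows; each row is the pose to reach, as a shift and turn from the pose commanded when the call began; what a row does not reach only later rows make up. A row lasts 1/8 s, in which the tool goes at most 62.5 mm and 10.7 degrees, less where a joint would pass 70% of its speed; a pose out of reach is approached as far as the arm can. A call with a gripper value outside its range is refused whole. The fingers move at their own pace and stop on an object; "newtons" is the grip in N (left out, the last holds). Time passes only in rows, so rows that repeat a pose let the fingers close. It gives the time, the measured TCP pose, the force, the opening and the grip force at its end, in the units of the state.
- arm.observe(): the state, without advancing time (a new reading comes with each control period).
- arm.get_image(name): name is "scene" or "top" or "wrist"; returns a dict with "img" (400x640x3 uint8, red, green, blue), "depth" (400x640 float32, m along the optical axis (not along the pixel's ray), 0 where there is no reading), "fx", "fy", "cx", "cy" (pixels), "rvec" (rotation vector, rad) and "tvec" (3), from world to camera coordinates, as OpenCV has them; the wrist camera has in their place "mount" (4x4, takes a point from camera to tool coordinates, whose origin is the TCP and whose axes are the flange's). Camera axes: x right, y down, z forward; pixel columns grow to the right and rows downward; lengths in m; the calibration is good to about 2 mm. The wrist camera is an equidistant fisheye: a pixel r from the principal point sees the ray r / f radians off the axis. A picture is of the moment at which its call begins: read the wrist's pose just before it.
- arm.sign_off(): hands the job in; it is judged then, once.
The state is a dict: "clock": time; "joints": joint angles; "dq": joint speeds; "joint_efforts": joint torques, N m; "position": TCP position; "ee_rot": TCP orientation; "force": force on the tool from outside, world axes, zero at the start; "ft_torque": the same for the moment, N m; "width": opening from 0.0 (shut) to 1.0 (fully open); "gripper_force": force on a finger pad.
Only numpy, scipy, OpenCV 4.12 (cv2) and the standard library are available. Lean on these libraries where they do the work, as an engineer would, in place of code of your own. Each camera call takes 0.05 s, during which the arm holds its last target. There are 200 camera calls.

## Task

Pick up the small blue battery caddy by its white grip and hang it by its cross bar in the dip of the stand's hook, battery tray below. Still holding it, draw it gently down until the stiff sliding hook has come down onto its stop, then keep tugging down there with about 11 newtons for a second to confirm that it is held (never over 15 newtons). Only then let go and leave it hanging straight and still, without disturbing the jar, the duck or the spool.

Things in the scene. Friction and masses are not known exactly. Their poses are not given: they have to be found in the camera images.
- caddy_grip (a point): Centre of the white grip block on top of the blue caddy: 10 (x) x 26 (y) x 42 mm high; top 18 mm above this point, foot 24 mm below it on the cross bar. Axes: x across the tray, y along the cross bar, z up. The caddy stands on the desk, weighs about 0.25 kg, is 46 (x) x 72 (y) x 130 mm high, this point 112 mm above its underside; alike after a half turn.
- caddy_bar (a point): Middle of the flat underside of the caddy's cross bar, 32 mm straight below caddy_grip and 80 mm above the caddy's underside; same axes. The bar runs along y, is 14 mm wide (x) and 8 mm thick. The open window under it is 64 mm wide (y) and 44 mm high, down to the rim of the battery tray.
- hook_dip (a point): Where the caddy's bar shall rest: middle of the hook's dip, on top of the 8 mm thick steel prong. Axes: x along the prong from its free tip to the post, y across it, z up. The dip's flat is 20 mm long; towards the post the prong rises 8 mm; the post (16 mm thick) is 56 mm away at +x. With the hook down on its stop the dip is 171 to 191 mm above the desk (base plate below: at most 28 mm high).
- hook_tip (a point): Highest point of the prong's upturned free end, 22 mm from hook_dip at its -x and 14 mm above it; same axes. The hung bar must be brought over it.
- hook_sleeve (a point): Centre of the hook's black sleeve (33 mm thick, 26 mm high) on the post. Prong and sleeve slide up and down the post as one against stiff friction: about 5 N of pull moves them, and they stay where left, even with the caddy on. They start 12 to 32 mm above a hard stop, the collar on the post below. The fixed stand's height varies by 20 mm; its post ends 15 to 50 mm above here.
- jar: Bystander: upright jar with a lid, 47 mm across, 98 mm high, right of the stand; origin at the centre of its underside.
- duck: Bystander: yellow duck with a red cap, 46 x 30 x 50 mm high, right of the stand; origin at the centre of its underside.
- spool: Bystander: red line spool lying flat, 62 mm across, 24 mm high, beside the caddy; origin at the centre of its underside.

How it is judged:
On the way, in this order (a step that is already met when the one before it is completed fails the run):
1. the caddy is lifted clear of the desk by the fingers (height (world z) of caddy_grip above 0.14 m and contact force between the fingers and caddy above 1 N), for 0.1 s.
2. still held by the fingers, the caddy's bar sits in the hook's dip, the hook has been drawn down, and the caddy is tugged down on it with at least 10 N for half a second (x of caddy_bar in the frame of hook_dip between -0.014 and 0.014 m and y of caddy_bar in the frame of hook_dip between -0.022 and 0.022 m and z of caddy_bar in the frame of hook_dip between -0.006 and 0.006 m and distance of hook_dip from where it was at the start of the episode above 0.01 m and contact force between caddy and hook above 10 N and contact force between the fingers and caddy above 1 N), for 0.5 s.
At the end, for the whole second after the job is handed in: The caddy hangs by its cross bar in the hook's dip (within 14 mm along the prong, 22 mm across it, 6 mm in height), its bar across the prong within 20 degrees, upright within 11 degrees, at rest and let go; the hook stays drawn down (at least 10 mm below its start) (x of caddy_bar in the frame of hook_dip between -0.014 and 0.014 m and y of caddy_bar in the frame of hook_dip between -0.022 and 0.022 m and z of caddy_bar in the frame of hook_dip between -0.006 and 0.006 m and distance of hook_dip from where it was at the start of the episode above 0.01 m and angle between the x axis of caddy_bar and the x axis of hook_dip, either way round below 0.35 rad and angle between caddy_bar's own z axis and vertical below 0.2 rad and contact force between caddy and hook above 1 N and linear speed of caddy below 0.03 m/s and angular speed of caddy below 0.4 rad/s); the robot touches nothing.
It fails at once if the caddy and the hook press on each other with more than 18.5 N (contact force between caddy and hook above 18.5 N).
It fails at once if the caddy is let go on the hook before the hook was drawn down (x of caddy_bar in the frame of hook_dip between -0.014 and 0.014 m and y of caddy_bar in the frame of hook_dip between -0.022 and 0.022 m and z of caddy_bar in the frame of hook_dip between -0.006 and 0.006 m and contact force between the fingers and caddy below 0.05 N and distance of hook_dip from where it was at the start of the episode below 0.01 m).
It fails at once if the jar, duck or spool is pushed more than 25 mm or the jar or duck tipped (distance of any of jar, duck, spool from where it was at the start of the episode above 0.025 m or angle between any of jar, duck's own z axis and vertical above 0.5 rad).
It also fails if it takes over 64 s, if anything falls off the work surface, if the arm or the gripper's body presses on something with over 40 N, if the wrist force passes 120 N, or if a joint passes its speed limit or range.

## Working session

There is one attempt and no reset: what is moved stays moved. The work goes in short steps, Python scripts to look and compute and a tool call to move; the robot and the scene stay as the last step left them, time stands still between calls to the robot, and variables do not carry over. Pictures are saved under pics/ and viewed, at most 10 in all, crops included, and the job is handed in when it is done.

Besides the shell and the picture viewer there is one more tool, called after "Emit:" as name(argument=value, ...), one argument or row to a line, values as JSON. jog_arm: Moves the arm, as the interface text tells. Its arguments: {"type":"object","properties":{"rows":{"type":"array","items":{"type":"array"}},"newtons":{"type":"number"}},"required":["rows"]}

```bash
mkdir -p pics; cat > h.py <<'E'
import numpy as np, cv2
from cell import arm
def cloud(d):
    R=cv2.Rodrigues(np.array(d["rvec"],float))[0]; t=np.array(d["tvec"],float).ravel()
    v,u=np.mgrid[0:400,0:640]; z=d["depth"]
    P=np.stack([(u-d["cx"])/d["fx"]*z,(v-d["cy"])/d["fy"]*z,z],-1)
    return (P-t)@R
E
python3 - <<'E'
from h import *
s=arm.observe(); print(s)
ims=[]
for n in("scene","top"):
    d=arm.get_image(n); np.savez(n+".npz",**d); cv2.imwrite(f"pics/{n}0.png",d["img"][...,::-1])
    P=cloud(d); print(n,d["fx"],d["fy"],d["cx"],d["cy"],d["tvec"],d["rvec"]); print((d["depth"]>0).mean())
E
```

```text
{'clock': 0.0, 'joints': array([ 1.06339095,  0.43520534,  0.0249855 ,  1.5741183 , -0.01156447,
        1.13399885, -0.07506758]), 'dq': array([ 1.89331083e-03, -9.04536553e-04,  1.32405204e-03,  7.37475344e-05,
        2.95086042e-04, -1.13994291e-04,  8.92300729e-04]), 'joint_efforts': array([-1.75968044e-04, -6.67847729e+01,  9.84963700e-01, -3.14458752e+01,
       -6.06448087e-02,  4.28830110e-02,  1.64203830e-04]), 'position': array([ 0.24587269, -0.57403707,  0.2259479 ]), 'ee_rot': array([-3.07599592e+00, -6.31178998e-01,  7.75042907e-04]), 'force': array([ 0.09947266, -0.13129756, -0.35772017]), 'ft_torque': array([-0.04885379, -0.07031792,  0.02105948]), 'gripper_force': 0.0, 'width': 1.0004290270958476}
scene 471.286320434113 471.286320434113 317.40508677633375 202.85204813535822 [-0.31861401 -0.28062305  1.23840408] [ 2.20617695  1.42415378 -0.43087127]
0.99593359375
top 384.1143890176214 384.1143890176214 326.55629075005197 198.1678185772691 [0.07101038 0.55161857 0.91235488] [ 2.17818273 -2.13340955  0.13811357]
0.9959453125
```

View pics/scene0.png

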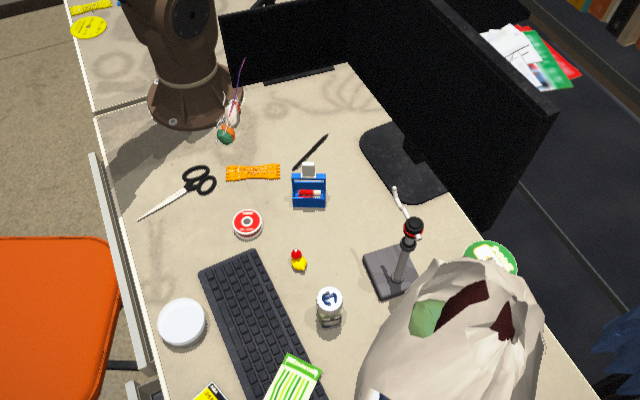

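View pics/top0.png

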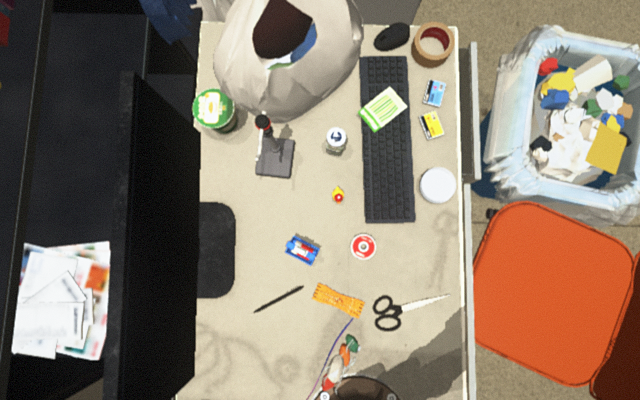

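The scene view shows the caddy at (309,187), the stand post at (405,255), and the prong running from its tip at (395,190) to a black/red sleeve at (412,230). The jar is at (330,305), the duck at (298,262) and the spool at (248,223). The top view shows the caddy at (302,250), and the prong at (260,150) with the sleeve at (263,122).

```bash
python3 - <<'E'
from h import *
out=[]
for n,(x0,x1,y0,y1),(a0,a1,b0,b1) in (("scene",(285,335,150,215),(350,450,175,310)),("top",(270,335,225,275),(240,310,100,185))):
    d=dict(np.load(n+".npz")); P=cloud(d); im=d["img"]
    hsv=cv2.cvtColor(im,cv2.COLOR_RGB2HSV)
    def rep(nm,m):
        if m.sum()<3: print(n,nm,"none");return
        q=P[m]; v,u=np.nonzero(m); print(n,nm,m.sum(),"px",u.mean().round(),v.mean().round(),"med",np.median(q,0).round(4),"lo",np.percentile(q,3,0).round(3),"hi",np.percentile(q,97,0).round(3))
    box=np.zeros((400,640),bool); box[y0:y1,x0:x1]=1
    hi=box&(P[...,2]>.015)
    rep("caddy all",hi)
    rep("grip top z>.12",box&(P[...,2]>.122))
    rep("grip white",box&(P[...,2]>.095)&(hsv[...,1]<60))
    blue=box&(hsv[...,0]>100)&(hsv[...,0]<125)&(hsv[...,1]>120)
    rep("blue",blue)
    m=hi
    q=P[m][:,:2].astype(np.float32); print(cv2.minAreaRect(q))
    m=blue&(P[...,2]>.07)&(P[...,2]<.105); rep("bar",m)
    if m.sum()>5: print(cv2.minAreaRect(P[m][:,:2].astype(np.float32)))
    b2=np.zeros_like(box); b2[b0:b1,a0:a1]=1
    for lo,hi_ in((.01,.04),(.05,.15),(.15,.19),(.19,.21),(.21,.225),(.225,.24),(.24,.26),(.26,.3)):
        rep(f"stand {lo}-{hi_}",b2&(P[...,2]>lo)&(P[...,2]<hi_)&(P[...,0]<.75))
    crop=im[b0:b1,a0:a1] if n=="top" else im[y0-5:y1+5,x0-5:b0+0+450-0]
    big=lambda c:cv2.resize(c,(400,500))
    out.append(big(im[b0:b1,a0:a1]))
cv2.imwrite("pics/st.png",np.hstack(out)[...,::-1])
E
```

```text
scene caddy all 989 px 309.0 184.0 med [0.4217 0.1391 0.0364] lo [0.39  0.104 0.016] hi [0.451 0.171 0.129]
scene grip top z>.12 77 px 308.0 166.0 med [0.4216 0.1386 0.1291] lo [ 0.412 -0.079  0.122] hi [0.965 0.151 0.882]
scene grip white 179 px 308.0 169.0 med [0.4223 0.1386 0.1183] lo [0.414 0.128 0.096] hi [0.428 0.15  0.133]
scene blue 759 px 308.0 191.0 med [0.4249 0.1367 0.0257] lo [0.388 0.102 0.003] hi [0.452 0.174 0.089]
((0.6783198118209839, 0.031068339943885803), (0.07232878357172012, 0.6130584478378296), 67.31488037109375)
scene bar 139 px 308.0 177.0 med [0.4246 0.1373 0.0873] lo [0.403 0.108 0.075] hi [0.44  0.17  0.091]
((0.420402854681015, 0.14022253453731537), (0.06981279700994492, 0.014204963110387325), 63.21707534790039)
scene stand 0.01-0.04 2592 px 397.0 244.0 med [0.6319 0.2269 0.0206] lo [0.46  0.174 0.01 ] hi [0.7   0.412 0.029]
scene stand 0.05-0.15 919 px 428.0 266.0 med [0.7374 0.2444 0.1039] lo [0.556 0.208 0.052] hi [0.748 0.375 0.144]
scene stand 0.15-0.19 293 px 418.0 254.0 med [0.6862 0.2132 0.1734] lo [0.668 0.181 0.152] hi [0.747 0.251 0.188]
scene 
[... 1231 characters left out ...]
38 px 276.0 158.0 med [0.6501 0.2111 0.0215] lo [0.608 0.175 0.017] hi [0.705 0.257 0.03 ]
top stand 0.05-0.15 658 px 272.0 115.0 med [0.7403 0.2101 0.1136] lo [0.671 0.171 0.056] hi [0.749 0.277 0.148]
top stand 0.15-0.19 349 px 265.0 109.0 med [0.7408 0.2166 0.1653] lo [0.666 0.18  0.151] hi [0.748 0.271 0.183]
top stand 0.19-0.21 none
top stand 0.21-0.225 145 px 261.0 138.0 med [0.6448 0.2187 0.2206] lo [0.609 0.202 0.213] hi [0.699 0.225 0.225]
top stand 0.225-0.24 192 px 261.0 125.0 med [0.6737 0.216  0.2337] lo [0.6   0.203 0.225] hi [0.692 0.228 0.24 ]
top stand 0.24-0.26 16 px 260.0 120.0 med [0.6759 0.2171 0.2404] lo [0.669 0.208 0.24 ] hi [0.681 0.223 0.242]
top stand 0.26-0.3 none
```

View pics/st.png

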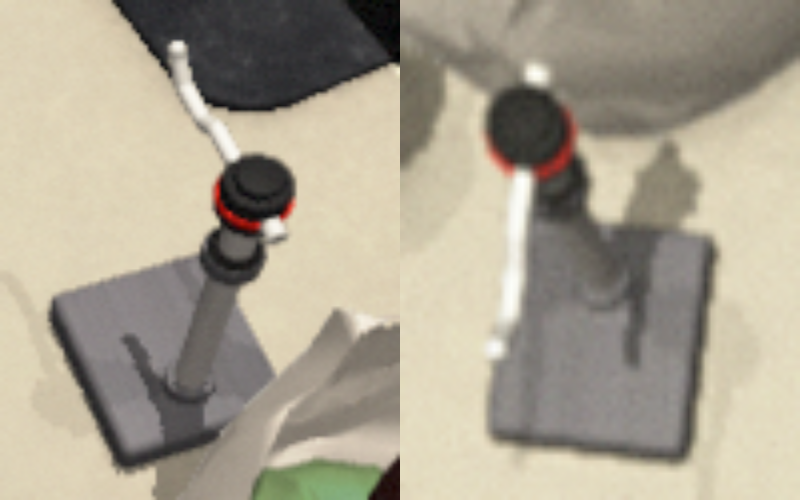

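The crop shows the white prong from its tip at (180,48) to the sleeve, a red ring and black cap around (255,195), and the collar at (232,255).

```bash
python3 - <<'E'
from h import *
for n in("scene","top"):
    d=dict(np.load(n+".npz")); P=cloud(d); hsv=cv2.cvtColor(d["img"],cv2.COLOR_RGB2HSV)
    def pca(q):
        c=q[:,:2].mean(0); w=np.linalg.svd(q[:,:2]-c,full_matrices=False)[2][0]; return c.round(4),w.round(3),np.degrees(np.arctan2(w[1],w[0])).round(1)
    near=lambda x,y,r:np.hypot(P[...,0]-x,P[...,1]-y)<r
    print(n,"bar",pca(P[near(.421,.14,.045)&(P[...,2]>.08)&(P[...,2]<.095)&(hsv[...,1]>100)]))
    g=P[near(.421,.14,.02)&(P[...,2]>.12)&(P[...,2]<.14)]; print("grip",pca(g),len(g),g[:,2].mean())
    pr=near(.64,.215,.075)&(P[...,2]>.18)&(P[...,2]<.26)&(hsv[...,1]<60)&(hsv[...,2]>140)
    q=P[pr]; q1=q[(q[:,0]<.66)]; print("prong",pca(q1))
    for x in np.arange(.59,.7,.005):
        s=q[(q[:,0]>=x)&(q[:,0]<x+.005)]
        if len(s): print(x.round(3),len(s),"y",s[:,1].mean().round(4),"zmax",np.percentile(s[:,2],90).round(4))
    dk=near(.68,.213,.03)&(P[...,2]>.16)&(hsv[...,2]<90)
    q=P[dk]; print("dark z hist",np.histogram(q[:,2],bins=np.arange(.16,.25,.005)))
    t=q[q[:,2]>.228]; print("cap",t.mean(0),t.min(0),t.max(0))
    red=near(.68,.213,.03)&(P[...,2]>.16)&(hsv[...,1]>150)&((hsv[...,0]<10)|(hsv[...,0]>170)); q=P[red];print("red",q.min(0),q.max(0))
    for nm,(x,y,r) in dict(jar=(.66,.06,.06)).items():
        pass
d=dict(np.load("top.npz"));P=cloud(d)
for nm,(u,v) in dict(jar=(336,140),duck=(338,195),spool=(363,246)).items(): print(nm,P[v,u].round(3))
q=P[(P[...,2]>.2)&(P[...,0]>.3)&(P[...,0]<1)&(P[...,1]>-.2)&(P[...,1]<.3)]
h=q[(q[:,0]>.7)];print("bag near",h[:,0].min(),np.percentile(h,2,0),np.percentile(h,98,0))
q=P[(P[...,2]>.1)&(P[...,0]>.2)&(P[...,0]<.9)&(P[...,1]>.24)]; print("monitor y min",np.percentile(q[:,1],1))
E
```

```text
scene bar (array([0.4216, 0.1397]), array([0.45 , 0.893]), np.float64(63.3))
grip (array([0.4211, 0.1394]), array([-0.466, -0.885]), np.float64(-117.7)) 82 0.1272241901287336
prong (array([0.6259, 0.22  ]), array([ 0.995, -0.104]), np.float64(-6.0))
0.595 7 y 0.2223 zmax 0.2309
0.6 21 y 0.2227 zmax 0.2303
0.605 15 y 0.222 zmax 0.2227
0.61 15 y 0.2215 zmax 0.2179
0.615 12 y 0.2209 zmax 0.2174
0.62 14 y 0.2202 zmax 0.2167
0.625 13 y 0.2202 zmax 0.2178
0.63 7 y 0.2188 zmax 0.2199
0.635 7 y 0.2182 zmax 0.2239
0.64 14 y 0.2179 zmax 0.2261
0.645 16 y 0.2176 zmax 0.225
0.65 12 y 0.2176 zmax 0.2251
0.655 10 y 0.2173 zmax 0.2248
0.66 7 y 0.217 zmax 0.2338
0.665 2 y 0.2257 zmax 0.2338
0.67 2 y 0.2273 zmax 0.2371
0.69 12 y 0.2131 zmax 0.2261
0.695 20 y 0.2138 zmax 0.2254
dark z hist (array([ 15,  25,  46,  48,   2,   2,   4,   3,   1,   2,  15,   6,   9,
        29,  90, 112,  13]), array([0.16 , 0.165, 0.17 , 0.175, 0.18 , 0.185, 0.19 , 0.195, 0.2  ,
       0.205, 0.21 , 0.215, 0.22 , 0.225, 0.23 , 0.235, 0.24 , 0.245]))
cap [0.67944379 0.21299414 0.2357084 ] [0.66477384 0.20154512 0.22814517]
[... 740 characters left out ...]
0.2173 zmax 0.226
0.69 2 y 0.2126 zmax 0.2334
0.695 10 y 0.2129 zmax 0.2263
dark z hist (array([ 3,  7, 26, 19,  4,  5,  0,  0,  0,  0,  2,  0,  0,  1, 62, 69, 16]), array([0.16 , 0.165, 0.17 , 0.175, 0.18 , 0.185, 0.19 , 0.195, 0.2  ,
       0.205, 0.21 , 0.215, 0.22 , 0.225, 0.23 , 0.235, 0.24 , 0.245]))
cap [0.67654102 0.21417337 0.23630995] [0.66442434 0.20230779 0.22944635] [0.69170418 0.22690219 0.24226014]
red [0.66444328 0.20147857 0.21451247] [0.67784224 0.22408117 0.23257752]
jar [0.68  0.063 0.098]
duck [0.558 0.055 0.041]
spool [ 0.435 -0.012  0.001]
bag near 0.7008980127174304 [0.75014502 0.04737244 0.2034865 ] [0.88913717 0.29056118 0.353332  ]
monitor y min 0.24882370240741988
```

```bash
python3 - <<'E'
from h import *
H=np.zeros((12,12))
for n in("scene","top"):
    P=cloud(dict(np.load(n+".npz"))).reshape(-1,3)
    for i in range(12):
        for j in range(12):
            m=(P[:,0]>=.38+.04*i)&(P[:,0]<.42+.04*i)&(P[:,1]>=.06+.03*j)&(P[:,1]<.09+.03*j)
            if m.sum()>2: H[i,j]=max(H[i,j],np.percentile(P[m,2],98))
print("y:",(.075+.03*np.arange(12)).round(3))
for i in range(12): print((.4+.04*i).__round__(2),(H[i]*100).round().astype(int))
from scipy.spatial.transform import Rotation as R
s=arm.observe(); M=R.from_rotvec(s["ee_rot"]).as_matrix(); print(M.round(3)); print("tool y yaw",np.degrees(np.arctan2(M[1,1],M[0,1])))
d=arm.get_image("wrist"); print(np.array(d["mount"]).round(3))
E
```

```text
y: [0.075 0.105 0.135 0.165 0.195 0.225 0.255 0.285 0.315 0.345 0.375 0.405]
0.4 [ 0  9 13  4  0  0  0  0  1  1 42 42]
0.44 [97  4 13 11  0  0  0  0  1  1 42 42]
0.48 [ 0  0  0  0  0  0  0  0  1  1 42 42]
0.52 [ 0  0  0  0  0  0  0  0  1  1 42 42]
0.56 [ 4  0  0  0  0  0  0  0  0  0 42 42]
0.6 [ 0  0  0  2  2 23  2  0  0  0 42 42]
0.64 [ 0  0  0  2  3 23  2  0  0  0 42 42]
0.68 [10  0  0  2 24 24  2  0  0  0 42 42]
0.72 [10  0  0  0 15 18 16  0 11 11 11 11]
0.76 [ 0 14 23 26 27 29 27 24 21 11 11 11]
0.8 [22 26 26 27 29 34 31 28 24 18 11  0]
0.84 [27 31 35 37 39 36 34 30 25 20  0  0]
[[ 0.919  0.394 -0.001]
 [ 0.394 -0.919  0.001]
 [-0.    -0.001 -1.   ]]
tool y yaw -66.81052432780022
[[-0.001 -0.957 -0.29   0.079]
 [ 1.    -0.    -0.001 -0.001]
 [ 0.001 -0.29   0.957 -0.158]
 [ 0.     0.     0.     1.   ]]
```

Emit:
jog_arm(
  rows=[
    [[2.5,5.5,0],[0,0,-6.2],1],
    [[5,11,0],[0,0,-12.5],1],
    [[7.5,16.5,0],[0,0,-18.7],1],
    [[10,22,0],[0,0,-25],1],
    [[12.5,27.5,0],[0,0,-31.2],1],
    [[15,33,0],[0,0,-37.5],1],
    [[17.5,38.5,0],[0,0,-43.7],1],
    [[20,44,0],[0,0,-49.9],1],
  ],
  newtons=35,
)

```text
clock: 1.15
position: [0.4466, -0.1327, 0.2268]
ee_rot: [3.055, -0.731, 0.0]
force: [0.4, -0.3, 0.7]
width: 0.998
gripper_force: 0.0
```

Emit:
jog_arm(
  rows=[
    [[-0.4,5.5,0],[0,0,0],1],
    [[-0.9,11,0],[0,0,0],1],
    [[-1.3,16.5,0],[0,0,0],1],
    [[-1.8,22,0],[0,0,0],1],
    [[-2.5,27.4,0],[0,0,0],1],
    [[-2.5,27.4,-2.7],[0,0,0],1],
    [[-2.5,27.4,-2.7],[0,0,0],1],
    [[-2.5,27.4,-2.7],[0,0,0],1],
  ],
)

```text
clock: 2.15
position: [0.4214, 0.1388, 0.2002]
ee_rot: [3.056, -0.728, -0.0]
force: [-0.4, -0.9, 0.3]
width: 1.001
gripper_force: 0.0
```

```bash
cat >> h.py <<'E'
from scipy.spatial.transform import Rotation as R
def wrist():
    s=arm.observe(); d=arm.get_image("wrist"); M=np.array(d["mount"]); T=np.eye(4)
    T[:3,:3]=R.from_rotvec(s["ee_rot"]).as_matrix(); T[:3,3]=s["position"]
    v,u=np.mgrid[0:400,0:640]; a=(u-d["cx"])/d["fx"]; b=(v-d["cy"])/d["fy"]; r=np.hypot(a,b)+1e-9
    z=d["depth"]; k=np.tan(np.minimum(r,1.5))/r
    C=np.stack([a*k*z,b*k*z,z,np.ones_like(z)],-1)
    return s,d,(C@(T@M).T)[...,:3],T
E
python3 - <<'E'
from h import *
s,d,P,T=wrist(); im=d["img"]; cv2.imwrite("pics/w1.png",im[...,::-1])
print(s["position"],s["ee_rot"],s["force"])
hsv=cv2.cvtColor(im,cv2.COLOR_RGB2HSV); n=np.hypot(P[...,0]-.421,P[...,1]-.14)
def pca(q):
    c=q[:,:2].mean(0); w=np.linalg.svd(q[:,:2]-c,full_matrices=False)[2][0]; return c.round(4),np.degrees(np.arctan2(w[1],w[0])).round(1),len(q)
g=P[(n<.025)&(P[...,2]>.126)&(P[...,2]<.136)&(hsv[...,1]<70)]; print("grip top",pca(g),np.median(g[:,2]),g.min(0),g.max(0),cv2.minAreaRect(g[:,:2].astype(np.float32)))
E
```

```text
[0.42135704 0.13881868 0.20020936] [ 3.05586975e+00 -7.27580999e-01 -6.05948826e-05] [-0.42058157 -0.89461939  0.34305434]
grip top (array([0.4212, 0.1414]), np.float64(63.2), 391) 0.12994157350527352 [0.41139268 0.1291955  0.12601467] [0.42944118 0.15394472 0.13192904] ((0.42073386907577515, 0.14183934032917023), (0.02532237209379673, 0.009475277736783028), 62.66259765625)
```

View pics/w1.png

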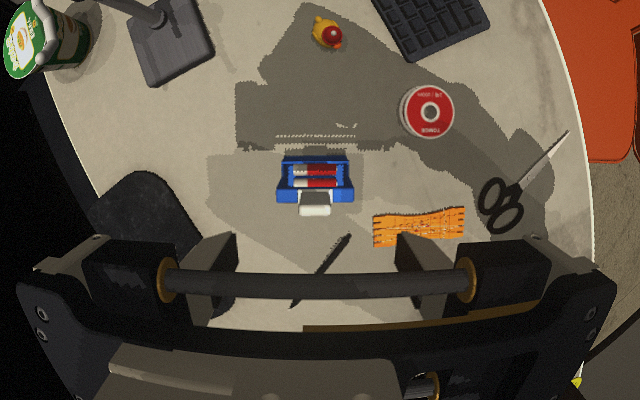

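The wrist view shows the caddy at (315,190), with the grip top at (315,203) centred between the fingers. The measured grip top is at z 0.130, as expected.

Emit:
jog_arm(
  rows=[
    [[0,0.2,-4],[0,0,0],1],
    [[0,0.2,-8],[0,0,0],1],
    [[0,0.2,-10.5],[0,0,0],1],
    [[0,0.2,-10.5],[0,0,0],1],
    [[0,0.2,-10.5],[0,0,0],0],
    [[0,0.2,-10.5],[0,0,0],0],
    [[0,0.2,-10.5],[0,0,0],0],
    [[0,0.2,-10.5],[0,0,0],0],
  ],
)

```text
clock: 3.2
position: [0.4214, 0.1415, 0.0952]
ee_rot: [-3.056, 0.726, -0.001]
force: [-0.1, -0.7, -0.2]
width: 0.613
gripper_force: 0.0
```

Emit:
jog_arm(
  rows=[
    [[0,0,0],[0,0,0],0],
    [[0,0,0],[0,0,0],0],
    [[0,0,0],[0,0,0],0],
    [[0,0,0],[0,0,0],0],
    [[0,0,0],[0,0,0],0],
    [[0,0,0],[0,0,0],0],
  ],
  newtons=40,
)

```text
clock: 3.95
position: [0.421, 0.1414, 0.0946]
ee_rot: [3.056, -0.726, -0.0]
force: [0.7, 0.3, -3.9]
width: 0.282
gripper_force: 40.0
```

Emit:
jog_arm(
  rows=[
    [[0,0,3],[0,0,0],0],
    [[0,0,7],[0,0,0],0],
    [[1,1,11],[0,0,4],0],
    [[3,2.5,14],[0,0,9],0],
    [[6,4.5,16],[0,0,14],0],
    [[9,6.5,16],[0,0,18],0],
    [[11.9,8.7,16],[0,0,21],0],
    [[11.9,8.7,16],[0,0,21],0],
  ],
)

```text
clock: 4.95
position: [0.5412, 0.23, 0.2538]
ee_rot: [-3.137, 0.154, 0.001]
force: [-1.1, -0.0, -2.8]
width: 0.284
gripper_force: 40.0
```

Emit:
jog_arm(
  rows=[
    [[0,0,0],[0,0,0],0],
    [[0,0,0],[0,0,0],0],
  ],
)

```text
clock: 5.2
position: [0.5395, 0.2278, 0.2547]
ee_rot: [3.137, -0.157, -0.001]
force: [0.3, 0.0, -2.2]
width: 0.28
gripper_force: 40.0
```

```bash
python3 - <<'E'
from h import *
s=arm.observe(); print(s["position"],s["ee_rot"],s["force"],s["width"])
out=[]
for n in("scene","top"):
    d=arm.get_image(n); P=cloud(d); hsv=cv2.cvtColor(d["img"],cv2.COLOR_RGB2HSV)
    m=(np.abs(P[...,0]-.54)<.06)&(np.abs(P[...,1]-.23)<.08)&(P[...,2]>.14)&(P[...,2]<.27)&(hsv[...,0]>100)&(hsv[...,0]<125)&(hsv[...,1]>120)
    q=P[m]; print(n,m.sum(),np.percentile(q,2,0).round(3),np.percentile(q,98,0).round(3))
    b=q[(q[:,2]>.228)]
    if len(b)>5:
        print("bar",b.mean(0).round(4),np.percentile(b[:,2],95),cv2.minAreaRect(b[:,:2].astype(np.float32)))
    out.append(cv2.resize(d["img"][100:260,340:470] if n=="scene" else d["img"][80:240,210:340],(400,492)))
cv2.imwrite("pics/s2.png",np.hstack(out)[...,::-1])
s,d,P,T=wrist(); hsv=cv2.cvtColor(d["img"],cv2.COLOR_RGB2HSV)
m=(hsv[...,1]<60)&(hsv[...,2]>130)&(P[...,2]>.2)&(P[...,2]<.25)&(P[...,0]>.585)&(P[...,0]<.66)&(np.abs(P[...,1]-.22)<.03)
q=P[m]; print("wrist prong",len(q))
for x in np.arange(.585,.66,.005):
    t=q[(q[:,0]>=x)&(q[:,0]<x+.005)]
    if len(t)>2: print(x.round(3),t[:,1].mean().round(4),np.percentile(t[:,2],90).round(4))
E
```

```text
[0.5394899  0.22781988 0.25471351] [ 3.13697612e+00 -1.57414278e-01 -5.44843007e-04] [ 0.2568146   0.04201968 -2.15914676] 0.28029199628514745
scene 1179 [0.516 0.19  0.163] [0.563 0.262 0.249]
bar [0.5412 0.2182 0.2437] 0.2496003922492704 ((0.5404784679412842, 0.22663238644599915), (0.07254066318273544, 0.014026328921318054), 83.5098648071289)
top 12 [0.553 0.19  0.174] [0.559 0.195 0.198]
wrist prong 1213
0.595 0.2246 0.2311
0.6 0.2244 0.2307
0.605 0.2238 0.2243
0.61 0.2235 0.2194
0.615 0.223 0.2178
0.62 0.2227 0.2176
0.625 0.2223 0.2176
0.63 0.2215 0.2202
0.635 0.2209 0.224
0.64 0.2207 0.2256
0.645 0.2201 0.2255
0.65 0.2198 0.2255
0.655 0.2194 0.2256
```

View pics/s2.png

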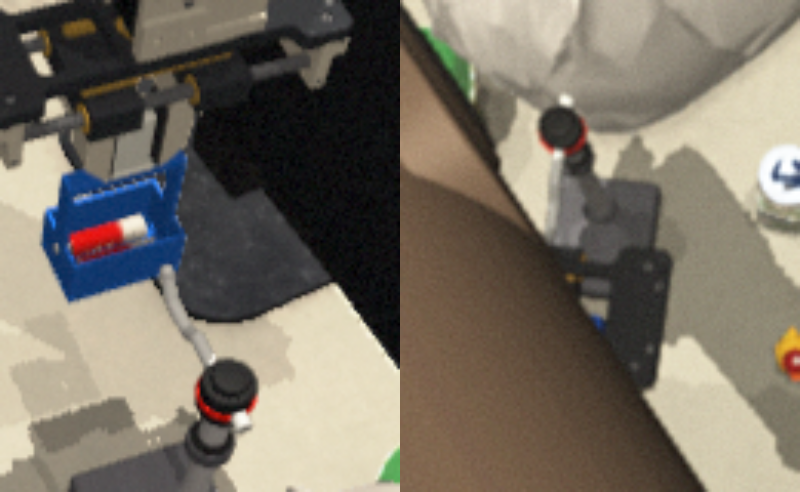

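The left half shows the caddy held upright, its window facing the prong tip at (165,270), aligned with the prong; bar top z is about 0.2495. The jar and duck are undisturbed.

Emit:
jog_arm(
  rows=[
    [[1,-0.1,0],[0,0,0],0],
    [[2,-0.2,0],[0,0,0],0],
    [[3,-0.3,0],[0,0,0],0],
    [[4,-0.3,0],[0,0,0],0],
    [[5,-0.4,0],[0,0,0],0],
    [[5.5,-0.4,0],[0,0,0],0],
    [[5.5,-0.4,0],[0,0,0],0],
  ],
)

```text
clock: 6.22
position: [0.5953, 0.2245, 0.2546]
ee_rot: [3.138, -0.157, -0.0]
force: [0.9, -0.7, -2.1]
width: 0.285
gripper_force: 40.0
```

Emit:
jog_arm(
  rows=[
    [[0.7,-0.1,0],[0,0,0],0],
    [[1.4,-0.1,0],[0,0,0],0],
    [[2.1,-0.2,0],[0,0,0],0],
    [[2.6,-0.2,0],[0,0,0],0],
    [[2.6,-0.2,0],[0,0,0],0],
    [[2.6,-0.2,0],[0,0,0],0],
  ],
)

```text
clock: 6.98
position: [0.6209, 0.2226, 0.2547]
ee_rot: [-3.138, 0.156, 0.0]
force: [0.1, 0.7, -2.2]
width: 0.28
gripper_force: 40.0
```

```bash
python3 - <<'E'
from h import *
s=arm.observe(); print(s["position"],s["ee_rot"],s["force"],s["width"])
d=arm.get_image("scene"); P=cloud(d); hsv=cv2.cvtColor(d["img"],cv2.COLOR_RGB2HSV)
m=(np.abs(P[...,0]-.62)<.06)&(np.abs(P[...,1]-.22)<.08)&(P[...,2]>.14)&(P[...,2]<.27)&(hsv[...,0]>100)&(hsv[...,0]<125)&(hsv[...,1]>120)
b=P[m&(P[...,2]>.236)]; print("bar",np.percentile(b[:,2],95),cv2.minAreaRect(b[:,:2].astype(np.float32)))
cv2.imwrite("pics/s3.png",cv2.resize(d["img"][130:290,340:470],(400,492))[...,::-1])
E
```

```text
[0.62092993 0.22263556 0.25469166] [-3.13768556e+00  1.56170894e-01  4.45703350e-04] [ 0.07187645  0.6800145  -2.18095999] 0.28027310246747544
bar 0.24941176940123905 ((0.6429736018180847, 0.21623119711875916), (0.07155955582857132, 0.0504370778799057), 77.62297821044922)
```

View pics/s3.png

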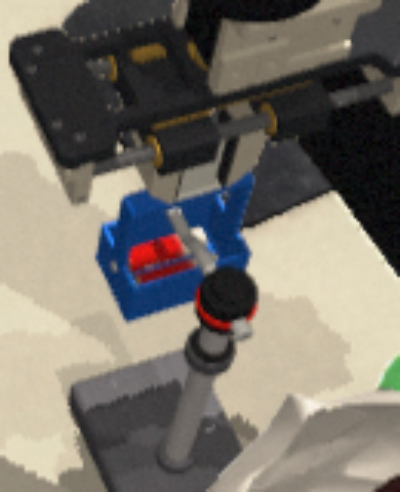

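The prong passes through the window under the bar, just ahead of the sleeve at (225,300). Now lowering.

Emit:
jog_arm(
  rows=[
    [[0,0,-0.5],[0,0,0],0],
    [[0,0,-1],[0,0,0],0],
    [[0,0,-1.5],[0,0,0],0],
    [[0,0,-1.8],[0,0,0],0],
    [[0,0,-2],[0,0,0],0],
    [[0,0,-2.1],[0,0,0],0],
    [[0,0,-2.2],[0,0,0],0],
    [[0,0,-2.2],[0,0,0],0],
  ],
)

```text
clock: 8.02
position: [0.6211, 0.2225, 0.2328]
ee_rot: [3.138, -0.157, 0.0]
force: [0.6, -0.9, -2.6]
width: 0.281
gripper_force: 40.0
```

Emit:
jog_arm(
  rows=[
    [[0,0,-0.1],[0,0,0],0],
    [[0,0,-0.2],[0,0,0],0],
    [[0,0,-0.2],[0,0,0],0],
  ],
)

```text
clock: 8.4
position: [0.6212, 0.2225, 0.2311]
ee_rot: [-3.138, 0.157, -0.001]
force: [-1.2, -0.6, 0.1]
width: 0.28
gripper_force: 40.0
```

Emit:
jog_arm(
  rows=[
    [[0,0,-0.1],[0,0,0],0],
    [[0,0,-0.2],[0,0,0],0],
    [[0,0,-0.2],[0,0,0],0],
  ],
)

```text
clock: 8.78
position: [0.6212, 0.2225, 0.2289]
ee_rot: [-3.138, 0.157, -0.001]
force: [-1.1, 0.3, 2.3]
width: 0.279
gripper_force: 40.0
```

Emit:
jog_arm(
  rows=[
    [[0,0,-0.1],[0,0,0],0],
    [[0,0,-0.2],[0,0,0],0],
    [[0,0,-0.3],[0,0,0],0],
    [[0,0,-0.4],[0,0,0],0],
    [[0,0,-0.5],[0,0,0],0],
    [[0,0,-0.6],[0,0,0],0],
    [[0,0,-0.7],[0,0,0],0],
    [[0,0,-0.7],[0,0,0],0],
  ],
)

```text
clock: 9.78
position: [0.6212, 0.2225, 0.2216]
ee_rot: [3.138, -0.157, -0.0]
force: [-0.9, 1.1, 2.0]
width: 0.278
gripper_force: 40.0
```

```bash
python3 - <<'E'
from h import *
print(arm.observe()["force"],arm.observe()["position"])
d=arm.get_image("scene"); P=cloud(d); hsv=cv2.cvtColor(d["img"],cv2.COLOR_RGB2HSV)
b=(np.hypot(P[...,0]-.678,P[...,1]-.213)<.03)&(P[...,2]>.15)
red=b&(hsv[...,1]>150)&((hsv[...,0]<10)|(hsv[...,0]>170)); print("red z",P[red][:,2].min(),P[red][:,2].max())
w=(np.hypot(P[...,0]-.7,P[...,1]-.213)<.012)&(P[...,2]>.15)&(hsv[...,2]>150)&(hsv[...,1]<60); print("prong rear z",np.percentile(P[w][:,2],90) if w.any() else None)
dk=b&(hsv[...,2]<90); print(np.histogram(P[dk][:,2],bins=np.arange(.15,.25,.005)))
cv2.imwrite("pics/s4.png",cv2.resize(d["img"][130:290,340:470],(400,492))[...,::-1])
E
```

```text
[-0.92512013  1.06818301  2.01184559] [0.62115458 0.22252241 0.22162238]
red z 0.20260667402280802 0.3913842995451499
prong rear z 0.21716297278886584
(array([  1,   0,  12,  27,  57,  37,   2,   4,   0,   0,  16,   3,   9,
        29, 101,  23,   5, 105,   8]), array([0.15 , 0.155, 0.16 , 0.165, 0.17 , 0.175, 0.18 , 0.185, 0.19 ,
       0.195, 0.2  , 0.205, 0.21 , 0.215, 0.22 , 0.225, 0.23 , 0.235,
       0.24 , 0.245]))
```

View pics/s4.png

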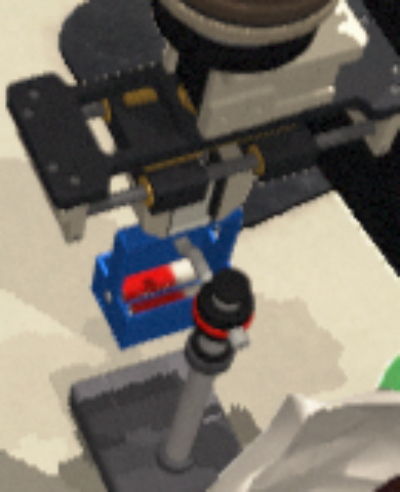

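The hook is sliding with the caddy: the sleeve at (225,310) is closer to the collar at (210,352), and the rear end of the prong is 9 mm lower. Continuing.

Emit:
jog_arm(
  rows=[
    [[0,0,-0.1],[0,0,0],0],
    [[0,0,-0.2],[0,0,0],0],
    [[0,0,-0.3],[0,0,0],0],
    [[0,0,-0.4],[0,0,0],0],
    [[0,0,-0.5],[0,0,0],0],
    [[0,0,-0.5],[0,0,0],0],
  ],
)

```text
clock: 10.58
position: [0.6212, 0.2225, 0.2166]
ee_rot: [3.138, -0.156, -0.0]
force: [0.4, 0.1, 2.1]
width: 0.28
gripper_force: 40.0
```

Emit:
jog_arm(
  rows=[
    [[0,0,-0.1],[0,0,0],0],
    [[0,0,-0.2],[0,0,0],0],
    [[0,0,-0.3],[0,0,0],0],
    [[0,0,-0.3],[0,0,0],0],
  ],
)

```text
clock: 11.08
position: [0.6211, 0.2225, 0.2136]
ee_rot: [3.138, -0.157, -0.0]
force: [1.2, 1.3, 1.5]
width: 0.282
gripper_force: 40.0
```

Emit:
jog_arm(
  rows=[
    [[0,0,-0.1],[0,0,0],0],
    [[0,0,-0.2],[0,0,0],0],
    [[0,0,-0.2],[0,0,0],0],
  ],
)

```text
clock: 11.45
position: [0.6211, 0.2225, 0.2116]
ee_rot: [3.138, -0.157, -0.0]
force: [1.4, 0.5, 1.2]
width: 0.283
gripper_force: 40.0
```

Emit:
jog_arm(
  rows=[
    [[0,0,-0.1],[0,0,0],0],
    [[0,0,-0.2],[0,0,0],0],
    [[0,0,-0.2],[0,0,0],0],
  ],
)

```text
clock: 11.82
position: [0.6211, 0.2225, 0.2096]
ee_rot: [3.138, -0.157, -0.0]
force: [1.0, 0.8, 1.3]
width: 0.282
gripper_force: 40.0
```

Emit:
jog_arm(
  rows=[
    [[0,0,-0.1],[0,0,0],0],
    [[0,0,-0.1],[0,0,0],0],
  ],
)

```text
clock: 12.08
position: [0.6211, 0.2225, 0.2086]
ee_rot: [3.138, -0.157, -0.0]
force: [1.3, -0.0, 1.4]
width: 0.281
gripper_force: 40.0
```

Emit:
jog_arm(
  rows=[
    [[0,0,-0.1],[0,0,0],0],
    [[0,0,-0.1],[0,0,0],0],
  ],
)

```text
clock: 12.32
position: [0.6211, 0.2225, 0.2077]
ee_rot: [3.138, -0.157, -0.0]
force: [0.3, -0.2, 0.6]
width: 0.281
gripper_force: 40.0
```

Emit:
jog_arm(
  rows=[
    [[0,0,-0.1],[0,0,0],0],
    [[0,0,-0.1],[0,0,0],0],
  ],
)

```text
clock: 12.58
position: [0.6211, 0.2225, 0.2066]
ee_rot: [3.138, -0.156, -0.0]
force: [1.3, -0.3, 1.9]
width: 0.279
gripper_force: 40.0
```

Emit:
jog_arm(
  rows=[
    [[0,0,-0.1],[0,0,0],0],
    [[0,0,-0.1],[0,0,0],0],
  ],
)

```text
clock: 12.82
position: [0.6211, 0.2225, 0.2056]
ee_rot: [3.138, -0.157, -0.0]
force: [2.0, 0.6, 1.8]
width: 0.281
gripper_force: 40.0
```

Emit:
jog_arm(
  rows=[
    [[0,0,-0.1],[0,0,0],0],
    [[0,0,-0.1],[0,0,0],0],
  ],
)

```text
clock: 13.08
position: [0.6211, 0.2225, 0.2047]
ee_rot: [3.138, -0.156, -0.0]
force: [1.5, 0.5, 2.4]
width: 0.279
gripper_force: 40.0
```

```bash
python3 - <<'E'
from h import *
d=arm.get_image("scene"); P=cloud(d); hsv=cv2.cvtColor(d["img"],cv2.COLOR_RGB2HSV)
w=(np.hypot(P[...,0]-.7,P[...,1]-.213)<.012)&(P[...,2]>.15)&(hsv[...,2]>150)&(hsv[...,1]<60); print("prong rear z",np.percentile(P[w][:,2],90) if w.any() else None, arm.observe()["force"])
b=(np.hypot(P[...,0]-.678,P[...,1]-.213)<.03)&(P[...,2]>.15)&(hsv[...,2]<90); print(np.histogram(P[b][:,2],bins=np.arange(.15,.25,.005))[0])
E
```

```text
prong rear z 0.20054988741947818 [1.03138072 1.15108674 2.94677997]
[  0   1  15  23  40   8   3  16   0  19  30 112   0   1   1   4   4  96
  17]
```

Emit:
jog_arm(
  rows=[
    [[0,0,-0.1],[0,0,0],0],
    [[0,0,-0.1],[0,0,0],0],
  ],
)

```text
clock: 13.38
position: [0.6211, 0.2225, 0.2037]
ee_rot: [3.138, -0.156, -0.0]
force: [1.3, 0.1, 1.3]
width: 0.281
gripper_force: 40.0
```

Emit:
jog_arm(
  rows=[
    [[0,0,-0.05],[0,0,0],0],
    [[0,0,-0.05],[0,0,0],0],
  ],
)

```text
clock: 13.62
position: [0.6211, 0.2225, 0.2032]
ee_rot: [3.138, -0.157, -0.0]
force: [0.5, 0.6, 1.8]
width: 0.28
gripper_force: 40.0
```

Emit:
jog_arm(
  rows=[
    [[0,0,-0.05],[0,0,0],0],
    [[0,0,-0.05],[0,0,0],0],
  ],
)

```text
clock: 13.88
position: [0.6211, 0.2225, 0.2027]
ee_rot: [3.138, -0.156, 0.0]
force: [0.4, 1.7, 3.1]
width: 0.28
gripper_force: 40.0
```

Emit:
jog_arm(
  rows=[
    [[0,0,-0.05],[0,0,0],0],
    [[0,0,-0.05],[0,0,0],0],
  ],
)

```text
clock: 14.12
position: [0.6211, 0.2225, 0.2022]
ee_rot: [3.138, -0.156, -0.0]
force: [1.6, 0.1, 3.5]
width: 0.282
gripper_force: 40.0
```

Emit:
jog_arm(
  rows=[
    [[0,0,-0.05],[0,0,0],0],
    [[0,0,-0.05],[0,0,0],0],
  ],
)

```text
clock: 14.38
position: [0.6211, 0.2225, 0.2017]
ee_rot: [3.138, -0.156, -0.0]
force: [1.3, 0.7, 2.7]
width: 0.282
gripper_force: 40.0
```

Emit:
jog_arm(
  rows=[
    [[0,0,-0.05],[0,0,0],0],
    [[0,0,-0.05],[0,0,0],0],
  ],
)

```text
clock: 14.62
position: [0.6212, 0.2225, 0.2012]
ee_rot: [3.138, -0.157, 0.0]
force: [0.5, 0.4, 1.9]
width: 0.278
gripper_force: 40.0
```

Emit:
jog_arm(
  rows=[
    [[0,0,-0.05],[0,0,0],0],
    [[0,0,-0.05],[0,0,0],0],
  ],
)

```text
clock: 14.88
position: [0.6211, 0.2225, 0.2007]
ee_rot: [3.138, -0.157, -0.0]
force: [0.8, 0.2, 2.7]
width: 0.279
gripper_force: 40.0
```

Emit:
jog_arm(
  rows=[
    [[0,0,-0.05],[0,0,0],0],
    [[0,0,-0.05],[0,0,0],0],
  ],
)

```text
clock: 15.12
position: [0.6211, 0.2225, 0.2002]
ee_rot: [3.138, -0.157, -0.0]
force: [2.2, 0.6, 2.5]
width: 0.278
gripper_force: 40.0
```

```bash
python3 - <<'E'
from h import *
d=arm.get_image("scene"); P=cloud(d); hsv=cv2.cvtColor(d["img"],cv2.COLOR_RGB2HSV)
w=(np.hypot(P[...,0]-.7,P[...,1]-.213)<.012)&(P[...,2]>.15)&(hsv[...,2]>150)&(hsv[...,1]<60); print("prong rear z",np.percentile(P[w][:,2],90) if w.any() else None, arm.observe()["force"])
cv2.imwrite("pics/s5.png",cv2.resize(d["img"][150:290,340:450],(440,560),interpolation=2)[...,::-1])
E
```

```text
prong rear z 0.19533941527269927 [1.63064325 0.06204312 1.2867035 ]
```

View pics/s5.png

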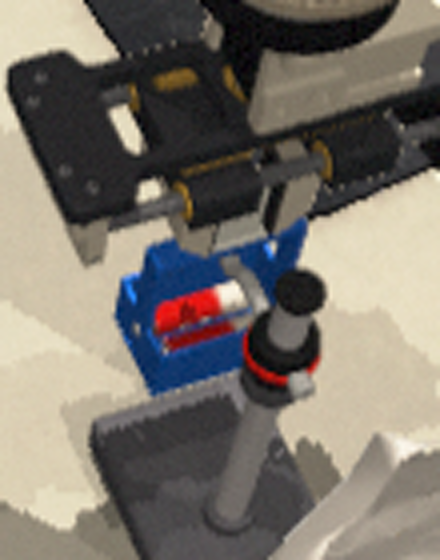

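The sleeve at (280,345) now sits almost on the collar at (268,385); the prong rear is 30.5 mm below its start.

Emit:
jog_arm(
  rows=[
    [[0,0,-0.05],[0,0,0],0],
    [[0,0,-0.05],[0,0,0],0],
  ],
)

```text
clock: 15.42
position: [0.6211, 0.2225, 0.1997]
ee_rot: [3.138, -0.157, -0.0]
force: [1.7, -0.2, 1.9]
width: 0.279
gripper_force: 40.0
```

Emit:
jog_arm(
  rows=[
    [[0,0,-0.05],[0,0,0],0],
    [[0,0,-0.05],[0,0,0],0],
  ],
)

```text
clock: 15.68
position: [0.6211, 0.2224, 0.1992]
ee_rot: [3.138, -0.157, -0.0]
force: [0.9, -0.0, 1.6]
width: 0.281
gripper_force: 40.0
```

Emit:
jog_arm(
  rows=[
    [[0,0,-0.05],[0,0,0],0],
    [[0,0,-0.05],[0,0,0],0],
  ],
)

```text
clock: 15.92
position: [0.6212, 0.2225, 0.199]
ee_rot: [-3.138, 0.157, -0.0]
force: [0.5, 0.8, 4.8]
width: 0.277
gripper_force: 40.0
```

Emit:
jog_arm(
  rows=[
    [[0,0,-0.02],[0,0,0],0],
    [[0,0,-0.02],[0,0,0],0],
  ],
)

```text
clock: 16.18
position: [0.6212, 0.2225, 0.1989]
ee_rot: [-3.138, 0.157, -0.0]
force: [0.6, -0.2, 5.5]
width: 0.279
gripper_force: 40.0
```

Emit:
jog_arm(
  rows=[
    [[0,0,-0.01],[0,0,0],0],
    [[0,0,-0.01],[0,0,0],0],
  ],
)

```text
clock: 16.42
position: [0.6212, 0.2225, 0.1989]
ee_rot: [-3.138, 0.157, -0.001]
force: [-0.1, 0.2, 6.2]
width: 0.278
gripper_force: 40.0
```

Emit:
jog_arm(
  rows=[
    [[0,0,-0.02],[0,0,0],0],
    [[0,0,-0.04],[0,0,0],0],
    [[0,0,-0.04],[0,0,0],0],
  ],
)

```text
clock: 16.8
position: [0.6212, 0.2226, 0.1987]
ee_rot: [-3.138, 0.157, -0.001]
force: [-1.1, -0.6, 8.4]
width: 0.279
gripper_force: 40.0
```

Emit:
jog_arm(
  rows=[
    [[0,0,0],[0,0,0],0],
  ],
)

```text
clock: 16.92
position: [0.6212, 0.2226, 0.1987]
ee_rot: [-3.138, 0.157, -0.001]
force: [0.9, -0.8, 9.0]
width: 0.279
gripper_force: 40.0
```

Emit:
jog_arm(
  rows=[
    [[0,0,-0.01],[0,0,0],0],
    [[0,0,-0.01],[0,0,0],0],
    [[0,0,-0.01],[0,0,0],0],
    [[0,0,-0.01],[0,0,0],0],
  ],
)

```text
clock: 17.42
position: [0.6212, 0.2226, 0.1987]
ee_rot: [-3.138, 0.157, -0.001]
force: [0.1, -0.4, 9.0]
width: 0.276
gripper_force: 40.0
```

Emit:
jog_arm(
  rows=[
    [[0,0,0],[0,0,0],0],
    [[0,0,0],[0,0,0],0],
    [[0,0,0],[0,0,0],0],
    [[0,0,0],[0,0,0],0],
  ],
)

```text
clock: 17.92
position: [0.6212, 0.2225, 0.1987]
ee_rot: [-3.137, 0.157, -0.001]
force: [-0.5, -0.7, 8.5]
width: 0.277
gripper_force: 40.0
```

Emit:
jog_arm(
  rows=[
    [[0,0,0],[0,0,0],0],
    [[0,0,0],[0,0,0],0],
    [[0,0,0],[0,0,0],0],
  ],
)

```text
clock: 18.3
position: [0.6212, 0.2226, 0.1987]
ee_rot: [-3.138, 0.157, -0.001]
force: [0.2, -1.6, 8.6]
width: 0.281
gripper_force: 40.0
```

Emit:
jog_arm(
  rows=[
    [[0,0,-0.01],[0,0,0],0],
    [[0,0,-0.01],[0,0,0],0],
    [[0,0,-0.01],[0,0,0],0],
    [[0,0,-0.01],[0,0,0],0],
    [[0,0,-0.01],[0,0,0],0],
    [[0,0,-0.01],[0,0,0],0],
    [[0,0,-0.01],[0,0,0],0],
    [[0,0,-0.01],[0,0,0],0],
  ],
)

```text
clock: 19.3
position: [0.6212, 0.2226, 0.1987]
ee_rot: [-3.137, 0.157, -0.001]
force: [-0.7, -0.5, 9.5]
width: 0.28
gripper_force: 40.0
```

Emit:
jog_arm(
  rows=[
    [[0,0,0.05],[0,0,0],0],
    [[0,0,0.1],[0,0,0],0],
    [[0,0,0.13],[0,0,0],0],
    [[0,0,0.13],[0,0,0],0],
  ],
)

```text
clock: 19.8
position: [0.6212, 0.2225, 0.1991]
ee_rot: [3.138, -0.156, -0.0]
force: [1.4, 0.3, 3.1]
width: 0.279
gripper_force: 40.0
```

Emit:
jog_arm(
  rows=[
    [[0,0,0.03],[0,0,0],0],
    [[0,0,0.05],[0,0,0],0],
    [[0,0,0.05],[0,0,0],0],
  ],
  newtons=10,
)

```text
clock: 20.18
position: [0.6208, 0.2223, 0.1992]
ee_rot: [3.137, -0.156, -0.001]
force: [1.5, 0.3, -0.8]
width: 0.28
gripper_force: 10.0
```

Emit:
jog_arm(
  rows=[
    [[0,0,0],[0,0,0],0.3],
    [[0,0,0],[0,0,0],0.33],
    [[0,0,0],[0,0,0],0.36],
    [[0,0,0],[0,0,0],0.4],
    [[0,0,0],[0,0,0],0.5],
    [[0,0,0],[0,0,0],0.6],
    [[0,0,0],[0,0,0],0.6],
  ],
)

```text
clock: 21.05
position: [0.6211, 0.2225, 0.1996]
ee_rot: [3.138, -0.157, -0.0]
force: [-0.6, 0.5, 0.3]
width: 0.597
gripper_force: 0.0
```

Released; retreat straight up, then check.

Emit:
jog_arm(
  rows=[
    [[0,0,1],[0,0,0],0.6],
    [[0,0,3],[0,0,0],0.6],
    [[0,0,6],[0,0,0],0.6],
    [[0,0,10],[0,0,0],0.6],
    [[-5,0,12],[0,0,0],0.6],
    [[-10,0,12],[0,0,0],0.6],
    [[-15,-3,12],[0,0,0],0.6],
    [[-20,-6,12],[0,0,0],0.6],
  ],
)

```text
clock: 22.05
position: [0.4196, 0.1621, 0.3203]
ee_rot: [-3.137, 0.155, -0.002]
force: [0.1, -2.0, 0.5]
width: 0.6
gripper_force: 0.0
```

Emit:
jog_arm(
  rows=[
    [[0,0,0],[0,0,0],0.6],
    [[0,0,0],[0,0,0],0.6],
    [[0,0,0],[0,0,0],0.6],
    [[0,0,0],[0,0,0],0.6],
    [[0,0,0],[0,0,0],0.6],
    [[0,0,0],[0,0,0],0.6],
    [[0,0,0],[0,0,0],0.6],
    [[0,0,0],[0,0,0],0.6],
  ],
)

```text
clock: 23.05
position: [0.4211, 0.1625, 0.3196]
ee_rot: [3.138, -0.156, -0.0]
force: [0.2, -0.4, 0.0]
width: 0.598
gripper_force: 0.0
```

```bash
python3 - <<'E'
from h import *
s=arm.observe(); print(s["position"],s["force"])
d=arm.get_image("scene"); d2=arm.get_image("scene"); P=cloud(d2)
print("still diff",np.abs(d["img"][150:290,340:450].astype(int)-d2["img"][150:290,340:450]).mean())
hsv=cv2.cvtColor(d2["img"],cv2.COLOR_RGB2HSV)
n=np.hypot(P[...,0]-.621,P[...,1]-.222)<.05
g=P[n&(P[...,2]>.222)&(P[...,2]<.245)&(hsv[...,1]<70)]; print("grip",g.mean(0),g[:,2].max())
b=P[n&(P[...,2]>.18)&(P[...,2]<.2)&(hsv[...,0]>100)&(hsv[...,0]<125)&(hsv[...,1]>120)]; print("bar",np.percentile(b[:,2],95),cv2.minAreaRect(b[b[:,2]>.188][:,:2].astype(np.float32)))
w=(np.hypot(P[...,0]-.7,P[...,1]-.213)<.012)&(P[...,2]>.15)&(hsv[...,2]>150)&(hsv[...,1]<60); print("prong rear",np.percentile(P[w][:,2],90))
cv2.imwrite("pics/s6.png",cv2.resize(d2["img"][110:320,230:470],(686,600))[...,::-1])
E
```

```text
[0.42111237 0.16250327 0.31963613] [ 0.24656361 -0.39505495  0.01076365]
still diff 2.0696320346320345
grip [0.62508534 0.22042502 0.23188305] 0.24103919936043117
bar 0.19439187235841715 ((0.6196450591087341, 0.22178320586681366), (0.07143403589725494, 0.015028158202767372), 84.08110809326172)
prong rear 0.1940555153437344
```

View pics/s6.png

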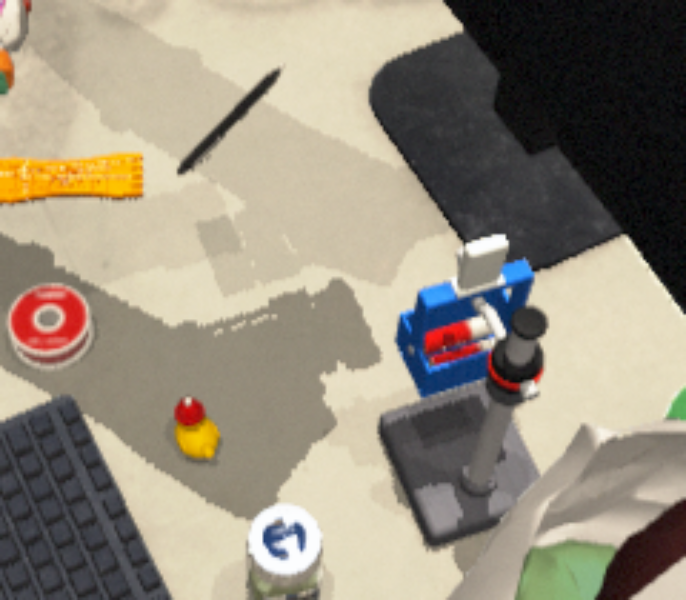

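The caddy hangs upright by its bar in the dip: the grip is at (483,262) and the bar centre measures (0.620, 0.222). The hook is down on its collar, and the jar, duck and spool are where they were.

```bash
python3 -c "
from cell import arm
print(arm.sign_off())"
```

```text
the job is handed in; nothing more can be done
None
```

The caddy hangs straight and still in the hook's dip, with the hook drawn down about 32 mm onto its stop, tugged there with about 11 N for over a second before release; the jar, duck and spool look undisturbed, and the job is handed in (the sign-off returned no verdict).

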